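# Set the tags of the slide trays

## Robot

A 6-joint arm with a two-finger parallel gripper is mounted at the origin on the work surface. World frame = base frame: x ahead of the robot, y to its left, z up, the work surface at z = 0. Lengths are in mm, angles in degrees, forces in N, time in s.
With the tool pointing down it reaches from about 275 to 750 mm from the base axis. Payload 10.2 kg.
Tool frame: the origin (TCP) lies at the very end of the fingers, on their centre line; the grasp point (between the pads) lies 19 mm behind it (env.grip_depth is the distance from the TCP to the grasp point, in mm); z points along the fingers, y is the line along which they close (so a half turn about z gives the same grasp; the last joint's range is limited). The gripper opens to 88 mm and grips with 3 to 60 N. Pads are 18 mm wide; open, the fingers measure 123 mm over their backs; the gripper's body (75 mm by 187 mm) begins 45 mm behind the grasp point.
Start: joints at [50.225, 17.928, 85.812, -0, 76.261, -12.8], TCP at [238.153, 467.883, 238.72] pointing down, gripper open.
Joint ranges: [-168.41, 168.41], [-55.51, 124.54], [10.69, 146.95], [-70.63, 250.63], [1, 178], [-165.06, 165.06]. Speed limits (degrees/s): [136.94, 136.94, 172.46, 180, 180, 180].

## Interface

Orientations are given as a 3x3 rotation matrix whose columns are the frame's x, y, z axes.
In Python, from workcell import env gives the robot as it stands.
- The arm moves only by the shell command python3 -m jog 'ROWS' [FORCE]. ROWS is JSON, a list of rows, each a list of 3 entries, a list of its own where there are three numbers: the closure in counts, from 0 (fully open) to 255 (shut), then the shift along the tool's x, y, z in mm, then the turn, a rotation vector about the tool's x, y, z in rad. A call has 1 to 20 rows; each row is the pose to reach, as a shift and turn from the pose commanded when the call began, along the tool's axes at that moment; what a row does not reach only later rows make up. A row lasts 1/10 s, in which the tool goes at most 50 mm and 8.59 degrees, less where a joint would pass 70% of its speed; a pose out of reach is approached as far as the arm can. A call with a gripper value outside its range is refused whole. The fingers move at their own pace and stop on an object; FORCE is the grip in N (left out, the last holds). Time passes only in rows, so rows that repeat a pose let the fingers close. It gives the time, the measured TCP pose, the force, the opening and the grip force at its end, in the units of the state.
- env.get_obs(): the state, without advancing time (a new reading comes with each control period).
- env.get_image(name): name is "side" or "top" or "wrist"; returns a dict with "pixels" (400x640x3 uint8, red, green, blue), "intrinsics" (3x3 intrinsics, pixels), "camera_from_world" (4x4, takes a point from world to camera coordinates). Camera axes: x right, y up, looking along -z (the intrinsics and any distortion apply to the point x, -y, -z); pixel columns grow to the right and rows downward; lengths in mm; the calibration is good to about 2 mm. A picture is of the moment at which its call begins. There is no depth.
- env.close_job(): hands the job in; it is judged then, once.
The state is a dict: "time_s": time; "joint_pos": joint angles; "dq": joint speeds; "tau": joint torques, N m; "position": TCP position; "tool_rot": TCP orientation; "force": force on the tool from outside, world axes, zero at the start; "torque": the same for the moment, N m; "opening": finger opening in mm; "grip_force": force on a finger pad.
Only numpy, scipy, OpenCV 4.12 (cv2) and the standard library are available. Lean on these libraries where they do the work, as an engineer would, in place of code of your own. Each camera call takes 0.05 s, during which the arm holds its last target. There are 200 camera calls.

## Task

With a fingertip, gently push the hinged tags over so that only the tag in front of the completely full slide tray leans towards its tray, showing its round disc on top, and the tags of all other trays (part-filled or empty) lean back towards the robot, showing the straight bar. Tags that are already right stay that way; do not pinch or force the tags, and leave the trays and everything else on the bench where they are.

Things in the scene. Friction and masses are not known exactly. Their poses are not given: they have to be found in the camera images.
- board: Aluminium tag board, 420 mm long (y), foot 50 mm wide (x); origin under its middle, on the table. x points across it from the robot's side to the trays, y along the row. Four clips with one hinged tag each stand on it in one row at 100 mm pitch, in an order that varies; behind each stands a slide tray. Tags are pushed best near their free edge.
- tag_a_base: Fixed clip on the board that carries tag_a; origin on the tag's hinge axis, at mid-length, 60 mm above the table. Axes as the board's: y along the hinge, x from the robot's side to the trays. The clip is 70 mm long (y), 18 mm wide (x), its ends rise 6 mm above the hinge axis.
- tag_a (a joint): Hinge angle. White plate 56 mm wide, 4 mm thick, free edge 66 mm from the hinge axis. 0: upright; +0.6 rad: stop leaning to its tray, disc up (full); -0.6: stop leaning to the robot, bar up (not full). At a stop the free edge is 37 mm to that side of the axis, 54 mm above it. Swings freely, no spring, under 1 N to push; falls by its weight to the side of upright where it is left.
- tag_b_base: Fixed clip on the board that carries tag_b; origin on the tag's hinge axis, at mid-length, 60 mm above the table. Axes as the board's: y along the hinge, x from the robot's side to the trays. The clip is 70 mm long (y), 18 mm wide (x), its ends rise 6 mm above the hinge axis.
- tag_b (a joint): Hinge angle. White plate 56 mm wide, 4 mm thick, free edge 66 mm from the hinge axis. 0: upright; +0.6 rad: stop leaning to its tray, disc up (full); -0.6: stop leaning to the robot, bar up (not full). At a stop the free edge is 37 mm to that side of the axis, 54 mm above it. Swings freely, no spring, under 1 N to push; falls by its weight to the side of upright where it is left.
- tag_c_base: Fixed clip on the board that carries tag_c; origin on the tag's hinge axis, at mid-length, 60 mm above the table. Axes as the board's: y along the hinge, x from the robot's side to the trays. The clip is 70 mm long (y), 18 mm wide (x), its ends rise 6 mm above the hinge axis.
- tag_c (a joint): Hinge angle. White plate 56 mm wide, 4 mm thick, free edge 66 mm from the hinge axis. 0: upright; +0.6 rad: stop leaning to its tray, disc up (full); -0.6: stop leaning to the robot, bar up (not full). At a stop the free edge is 37 mm to that side of the axis, 54 mm above it. Swings freely, no spring, under 1 N to push; falls by its weight to the side of upright where it is left.
- tag_d_base: Fixed clip on the board that carries tag_d; origin on the tag's hinge axis, at mid-length, 60 mm above the table. Axes as the board's: y along the hinge, x from the robot's side to the trays. The clip is 70 mm long (y), 18 mm wide (x), its ends rise 6 mm above the hinge axis.
- tag_d (a joint): Hinge angle. White plate 56 mm wide, 4 mm thick, free edge 66 mm from the hinge axis. 0: upright; +0.6 rad: stop leaning to its tray, disc up (full); -0.6: stop leaning to the robot, bar up (not full). At a stop the free edge is 37 mm to that side of the axis, 54 mm above it. Swings freely, no spring, under 1 N to push; falls by its weight to the side of upright where it is left.
- tray_full_mid (a point): Centre of a red open slide tray, 10 mm above the table. This one is full: a slide in every one of its 12 places. 104 mm (x) by 86 mm (y), walls 18 mm high, slides up to 28 mm, loose, 0.3 kg. It stands behind one tag, centre about 110 mm beyond that tag's hinge axis and within 10 mm of in line with it.
- tray_part_1_mid (a point): Centre of a red open slide tray, 10 mm above the table. This one is NOT full: only 7 slides, at the end away from the robot, the rest bare. 104 mm (x) by 86 mm (y), walls 18 mm high, slides up to 28 mm, loose, 0.3 kg. It stands behind one tag, centre about 110 mm beyond that tag's hinge axis and within 10 mm of in line with it.
- tray_part_2_mid (a point): Centre of a red open slide tray, 10 mm above the table. This one is NOT full: only 4 slides, at the end away from the robot, the rest bare. 104 mm (x) by 86 mm (y), walls 18 mm high, slides up to 28 mm, loose, 0.3 kg. It stands behind one tag, centre about 110 mm beyond that tag's hinge axis and within 10 mm of in line with it.
- tray_empty_mid (a point): Centre of a red open slide tray, 10 mm above the table. This one is NOT full: no slides at all. 104 mm (x) by 86 mm (y), walls 18 mm high, slides up to 28 mm, loose, 0.3 kg. It stands behind one tag, centre about 110 mm beyond that tag's hinge axis and within 10 mm of in line with it.
- oil_bottle: Bystander, loose: small dropper bottle, 32 mm across, 62 mm tall, left of the board. Origin at the middle of its underside. To be left alone.
- stain_jar: Bystander, loose: jar, 56 mm across, 70 mm tall, left of the trays. Origin at the middle of its underside. To be left alone.
- wash_bottle: Bystander, loose: bottle, 66 mm across, 150 mm tall, right of the trays. Origin at the middle of its underside. To be left alone.
- coverslip_box: Bystander, loose: box 60 x 60 x 26 mm on the robot's side of the board. Origin at the middle of its underside. To be left alone.
- petri_dish: Bystander, loose: closed dish, 90 mm across, 16 mm tall, on the robot's side of the board. Origin at the middle of its underside. To be left alone.
- forceps: Bystander, loose: forceps lying flat, 120 mm long, 10 mm high, on the robot's side of the board. Origin at the middle of its underside. To be left alone.
- marker: Bystander, loose: marker pen lying beyond the trays, 135 mm long, 16 mm thick. Origin at the middle of its underside. To be left alone.
There are look-alikes about, which are no part of the job. Leave any turquoise look-alike of the part that bears tray_full_mid alone.

How it is judged:
By the outcome, as a careful person would: the job done as asked, in the order asked, and still so for the second after the job is handed in, with the robot touching nothing.
It also fails if it takes over 58 s, if anything falls off the work surface, if the arm or the gripper's body presses on something with over 40 N, if the wrist force passes 120 N, or if a joint passes its speed limit or range.

## Working session

There is one attempt and no reset: what is moved stays moved. The work goes in short steps, Python scripts to look and compute and a shell command to move; the robot and the scene stay as the last step left them, time stands still between calls to the robot, and variables do not carry over. Pictures are saved under pics/ and viewed, at most 10 in all, crops included, and the job is handed in when it is done.

```bash
mkdir -p pics
python3 - <<'E'
from workcell import env
import cv2
for n in("top","side"):
    d=env.get_image(n); cv2.imwrite(f"pics/{n}0.png",d["pixels"][:,:,::-1]); print(n,d["intrinsics"],d["camera_from_world"])
o=env.get_obs(); print(o["time_s"],o["position"],o["tool_rot"],o["opening"])
E
```

```text
top [[417.182896     0.         317.11181713]
 [  0.         417.182896   195.23584247]
 [  0.           0.           1.        ]] [[-1.98874688e-02 -9.99724725e-01 -1.24483888e-02  4.99158905e+01]
 [ 9.95912138e-01 -2.09058246e-02  8.78746783e-02 -5.69473863e+02]
 [-8.81107325e-02 -1.06498965e-02  9.96053753e-01 -1.14338088e+03]
 [ 0.00000000e+00  0.00000000e+00  0.00000000e+00  1.00000000e+00]]
side [[384.1059989    0.         319.18817209]
 [  0.         384.1059989  206.78571897]
 [  0.           0.           1.        ]] [[ 8.76807820e-01 -4.80423983e-01 -2.00210582e-02 -4.64839436e+02]
 [ 3.72540808e-01  6.52409504e-01  6.59981201e-01 -2.93519018e+02]
 [-3.04008869e-01 -5.86135340e-01  7.51015294e-01 -7.29076853e+02]
 [ 0.00000000e+00  0.00000000e+00  0.00000000e+00  1.00000000e+00]]
0.1 [238.0124975  467.72574252 238.24837363] [[-8.91216056e-01  4.53578520e-01 -6.84039009e-04]
 [ 4.53578968e-01  8.91215734e-01 -7.96997084e-04]
 [ 2.48125570e-04 -1.02056231e-03 -9.99999448e-01]] 88.08668166042258
```

View pics/top0.png

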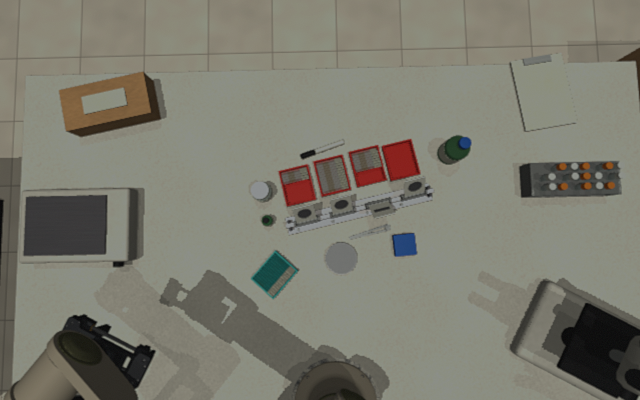

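View pics/side0.png

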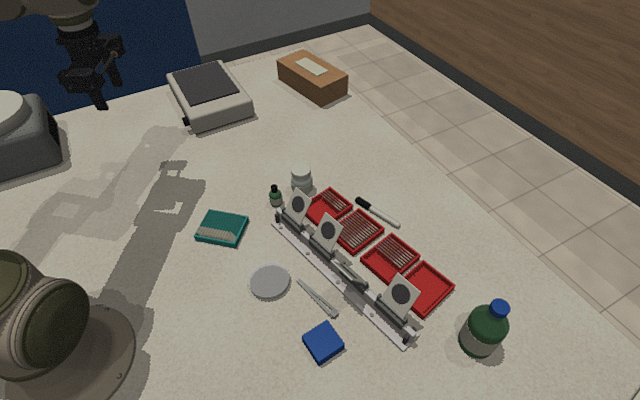

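The top view shows discs on the tags near (304,213), (342,204) and (416,186), and a bar on the tag at (380,208). The second tray from the left, at (332,175), looks full. I'll zoom in and measure.

```bash
cat > h.py <<'E'
import numpy as np
def ray(d,uv,z):
    T=d["camera_from_world"];K=d["intrinsics"];R=T[:3,:3];c=-R.T@T[:3,3]
    p=np.linalg.inv(K)@[uv[0],uv[1],1]; v=R.T@[p[0],-p[1],-p[2]]
    return c+v*(z-c[2])/v[2]
E
python3 - <<'E'
from workcell import env
import cv2,numpy as np
from h import ray
d=env.get_image("top");s=env.get_image("side");im=d["pixels"]
a=cv2.resize(im[130:240,250:450],(800,440),interpolation=cv2.INTER_CUBIC)
cv2.imwrite("pics/t1.png",a[:,:,::-1])
b=cv2.resize(s["pixels"][170:350,260:460],(666,600),interpolation=cv2.INTER_CUBIC); cv2.imwrite("pics/s1.png",b[:,:,::-1])
h=cv2.cvtColor(im,cv2.COLOR_RGB2HSV)
m=((h[...,0]<8)|(h[...,0]>172))&(h[...,1]>150)&(h[...,2]>60)
m=cv2.morphologyEx(m.astype(np.uint8),cv2.MORPH_CLOSE,np.ones((3,3)))
for c in cv2.findContours(m,0,2)[0]:
    if cv2.contourArea(c)>200:
        r=cv2.minAreaRect(c); P=[ray(d,q,18)[:2] for q in cv2.boxPoints(r)]
        print("tray",np.round(r[0]),np.round(np.mean(P,0)),np.round([np.linalg.norm(P[0]-P[1]),np.linalg.norm(P[1]-P[2])]))
E
```

```text
tray [297. 185.] [602.  95.] [ 84. 102.]
tray [332. 175.] [627.  -4.] [ 83. 102.]
tray [367. 166.] [ 652. -105.] [ 86. 102.]
tray [401. 160.] [ 668. -200.] [ 86. 102.]
```

View pics/t1.png

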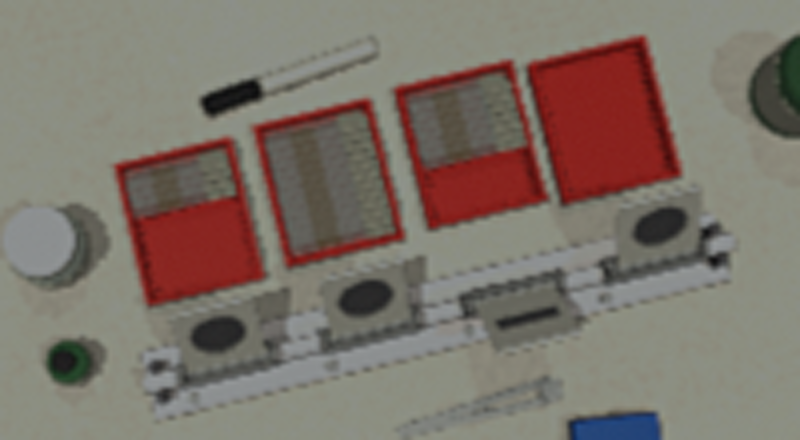

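View pics/s1.png

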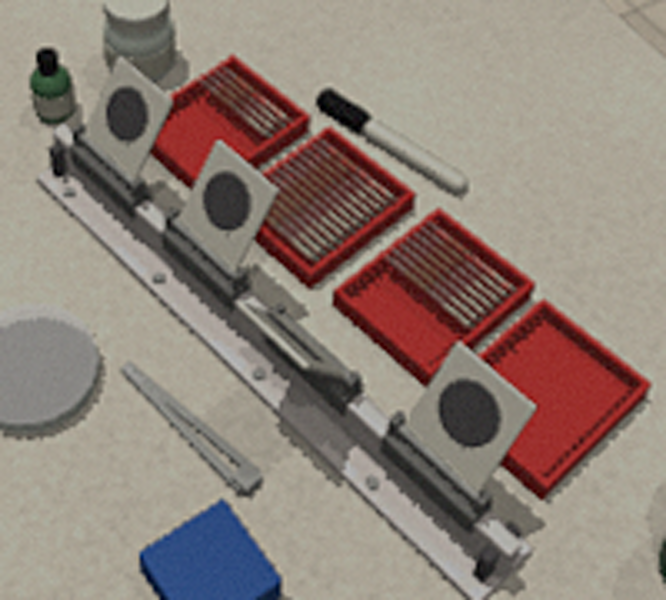

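The zoom confirms it: the trays left to right hold 4 slides, all 12, 7 and none. The tags show disc, disc, bar, disc, so tags 1 and 4 need to go back towards the robot. Next I triangulate the discs.

Run:
```python
from workcell import env
import cv2,numpy as np
from h import ray
d=env.get_image("top");s=env.get_image("side")
def disc(D,u,v,r):
    g=cv2.cvtColor(D["pixels"],cv2.COLOR_RGB2GRAY)
    m=(g<80).astype(np.uint8); n,l,st,c=cv2.connectedComponentsWithStats(m)
    i=min((i for i in range(1,n) if st[i,4]>25),key=lambda i:np.hypot(*(c[i]-[u,v])))
    return c[i],st[i,4]
def line(D,uv): a=ray(D,uv,0);b=ray(D,uv,200); return a,(b-a)/np.linalg.norm(b-a)
P=[]
for t,q in [((304.3,213.3),(297.8,203.9)),((341.5,204.3),(328.1,230.3)),((415,186.3),(401,293.3))]:
    ct,at=disc(d,*t,0);cs,as_=disc(s,*q,0); print(ct.round(1),at,cs.round(1),as_)
    a,u=line(d,ct);b,v=line(s,cs)
    k=np.linalg.lstsq(np.c_[u,-v],b-a,rcond=None)[0]; p=a+u*k[0];r=b+v*k[1]
    P.append((p+r)/2); print("disc",P[-1].round(1),"gap",np.linalg.norm(p-r).round(1))
P=np.array(P); e=P[0]-P[2]; print(np.linalg.norm(e[:2]),np.linalg.norm(P[0]-P[1]))
yaw=np.arctan2(-e[0],e[1]); print("yaw",np.degrees(yaw))
# board end bolts check at board foot edge
R=env.get_obs()["tool_rot"];o=env.get_obs()["position"]
ex=np.array([np.cos(yaw),np.sin(yaw),0])
for p in (P[0],P[2]):
    # hinge: disc centre z-60 = r cos.6
    h=p-ex*(p[2]-60)*np.tan(.6); print("hinge",h.round(1))
    print(" tray side start dxyz tool", (R.T@(h+ex*65-o)).round(1))
ty=R[:,1]; print("tool y heading",np.degrees(np.arctan2(ty[1],ty[0])), "board y heading",np.degrees(yaw)+90)
```

```text
[304.1 213.1] 97 [297.5 203.8] 155
disc [517.5  73.1  90.4] gap 1.3
[340.9 204.1] 97 [327.5 230. ] 189
disc [539.4 -24.4  90.1] gap 0.9
[414.5 186.1] 100 [400.4 293.6] 286
disc [ 583.1 -220.1   90.4] gap 0.7
300.5027776782465 99.98771561665203
yaw 12.592487735253924
hinge [497.2  68.6  90.4]
 tray side start dxyz tool [-462.2 -196.8  148.1]
hinge [ 562.8 -224.7   90.4]
 tray side start dxyz tool [-653.6 -428.4  148.3]
tool y heading 63.02269396602916 board y heading 102.59248773525393
```

```bash
python3 -m jog '[[255,[-120,-50,0],[0,0,-0.15]],[255,[-120,-50,0],[0,0,-0.2]],[255,[-120,-50,0],[0,0,-0.3]],[255,[-300,-130,0],[0,0,-0.6906]],[255,[-300,-130,0],[0,0,-0.6906]],[255,[-300,-130,0],[0,0,-0.6906]],[255,[-300,-130,0],[0,0,-0.6906]],[255,[-462,-197,0],[0,0,-0.6906]],[255,[-462,-197,0],[0,0,-0.6906]],[255,[-462,-197,0],[0,0,-0.6906]],[255,[-462,-197,0],[0,0,-0.6906]],[255,[-462,-197,0],[0,0,-0.6906]],[255,[-462,-197,0],[0,0,-0.6906]],[255,[-462,-197,0],[0,0,-0.6906]],[255,[-462,-197,0],[0,0,-0.6906]],[255,[-462,-197,0],[0,0,-0.6906]]]' 10
cat > w.py <<'E'
from workcell import env
import numpy as np,sys
o=env.get_obs();R=o["tool_rot"];y=np.radians(12.59);ex=np.array([np.cos(y),np.sin(y),0])
print(o["time_s"],o["position"].round(1),o["opening"],"heading",np.degrees(np.arctan2(R[1,1],R[0,1])))
for h in ([497.2,68.6],[562.8,-224.7]):
    for dx in (65,0): print(dx,(R.T@(np.r_[h,98]+ex*dx-o["position"])).round(1))
E
python3 w.py
```

```text
time_s: 1.9
position: [560.1, 83.6, 239.0]
tool_rot: [[-0.976, -0.219, 0.0], [-0.219, 0.976, 0.0], [-0.0, -0.0, -1.0]]
force: [0.2, -0.2, 0.4]
opening: 0.6
grip_force: 0.0
1.9 [560.1  83.6 239. ] 0.6019035638828304 heading 102.66882938551129
65 [ -0.3  -0.9 141. ]
0 [ 64.7  -0.8 141. ]
65 [   0.  -301.5  141. ]
0 [  65.  -301.4  141. ]
```

```bash
python3 -m jog '[[255,[0,0,45],[0,0,0]],[255,[0,0,90],[0,0,0]],[255,[0,0,130],[0,0,0]],[255,[0,0,141],[0,0,0]],[255,[8,0,141],[0,0,0]],[255,[16,0,141],[0,0,0]],[255,[23,0,141],[0,0,0]],[255,[30,0,141],[0,0,0]],[255,[36,0,141],[0,0,0]],[255,[42,0,141],[0,0,0]],[255,[48,0,141],[0,0,0]],[255,[54,0,141],[0,0,0]],[255,[60,0,141],[0,0,0]],[255,[65,0,141],[0,0,0]],[255,[70,0,141],[0,0,0]],[255,[73,0,141],[0,0,0]],[255,[73,0,141],[0,0,0]],[255,[60,0,141],[0,0,0]],[255,[50,0,120],[0,0,0]],[255,[50,0,80],[0,0,0]]]'
python3 -m jog '[[255,[-20,0,-40],[0,0,0]],[255,[-50,0,-80],[0,0,0]],[255,[-50,0,-80],[0,0,0]],[255,[-50,0,-80],[0,0,0]]]'
python3 w.py
python3 - <<'E'
from workcell import env
import cv2,numpy as np
s=env.get_image("side")["pixels"]
cv2.imwrite("pics/s2.png",cv2.resize(s[150:350,250:470],(660,600),interpolation=cv2.INTER_CUBIC)[:,:,::-1])
E
```

```text
time_s: 3.9
position: [511.4, 72.0, 157.5]
tool_rot: [[-0.976, -0.218, -0.005], [-0.218, 0.976, 0.0], [0.004, 0.001, -1.0]]
force: [0.5, 0.4, 1.0]
opening: 1.0
grip_force: 0.0
time_s: 4.3
position: [560.6, 82.8, 238.4]
tool_rot: [[-0.976, -0.218, 0.0], [-0.218, 0.976, -0.0], [-0.0, -0.0, -1.0]]
force: [-0.3, 0.3, -0.6]
opening: 0.4
grip_force: 0.0
4.3 [560.6  82.8 238.4] 0.44248810055744864 heading 102.60947955493263
65 [ 0.000e+00 -1.000e-01  1.404e+02]
0 [ 65.   -0.  140.4]
65 [   0.  -300.6  140.4]
0 [  65.  -300.6  140.4]
```

View pics/s2.png

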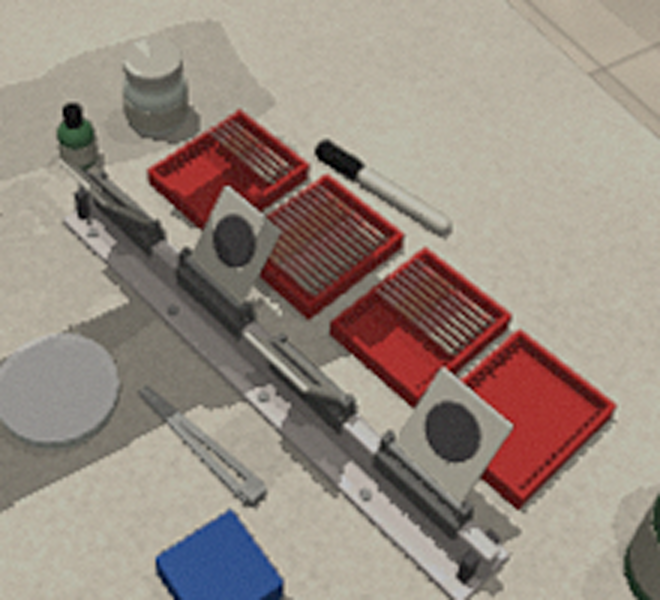

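Tag 1 (crop ~(120,205)) now leans to the robot and the rest is unchanged. Same push on tag 4.

```bash
python3 -m jog '[[255,[0,-40,0],[0,0,0]],[255,[0,-80,0],[0,0,0]],[255,[0,-120,0],[0,0,0]],[255,[0,-160,0],[0,0,0]],[255,[0,-200,0],[0,0,0]],[255,[0,-240,0],[0,0,0]],[255,[0,-280,0],[0,0,0]],[255,[0,-300.5,0],[0,0,0]],[255,[0,-300.5,0],[0,0,0]],[255,[0,-300.5,0],[0,0,0]],[255,[0,-300.5,0],[0,0,0]]]'
python3 w.py
```

```text
time_s: 5.45
position: [625.7, -209.1, 238.3]
tool_rot: [[-0.976, -0.219, -0.001], [-0.219, 0.976, 0.001], [0.001, 0.001, -1.0]]
force: [0.2, 0.8, -0.9]
opening: 0.2
grip_force: 0.0
5.45 [ 625.7 -209.1  238.3] 0.20687111148210807 heading 102.6613707040881
65 [ -0.6 299.  140.6]
0 [ 64.4 299.  140.7]
65 [ -0.3  -1.6 140.3]
0 [ 64.7  -1.5 140.4]
```

```bash
python3 -m jog '[[255,[0,0,45],[0,0,0]],[255,[0,0,90],[0,0,0]],[255,[0,0,130],[0,0,0]],[255,[0,0,140],[0,0,0]],[255,[8,0,140],[0,0,0]],[255,[16,0,140],[0,0,0]],[255,[23,0,140],[0,0,0]],[255,[30,0,140],[0,0,0]],[255,[36,0,140],[0,0,0]],[255,[42,0,140],[0,0,0]],[255,[48,0,140],[0,0,0]],[255,[54,0,140],[0,0,0]],[255,[60,0,140],[0,0,0]],[255,[65,0,140],[0,0,0]],[255,[70,0,140],[0,0,0]],[255,[73,0,140],[0,0,0]],[255,[73,0,140],[0,0,0]],[255,[60,0,140],[0,0,0]],[255,[50,0,120],[0,0,0]],[255,[50,0,80],[0,0,0]]]'
python3 -m jog '[[255,[0,0,-40],[0,0,0]],[255,[50,0,-80],[0,0,0]],[255,[100,0,-80],[0,0,0]],[255,[150,0,-80],[0,0,0]],[255,[200,0,-80],[0,0,0]],[255,[200,0,-80],[0,0,0]],[255,[200,0,-80],[0,0,0]],[255,[200,0,-80],[0,0,0]]]'
python3 - <<'E'
from workcell import env
import cv2,numpy as np
s=env.get_image("side")["pixels"];t=env.get_image("top")["pixels"]
a=cv2.resize(s[150:350,250:470],(440,400),interpolation=cv2.INTER_CUBIC);b=cv2.resize(t[130:260,250:480],(708,400),interpolation=cv2.INTER_CUBIC)[:,:]
b=cv2.resize(b,(354,200));c=np.zeros((400,354,3),np.uint8);c[:200]=b
cv2.imwrite("pics/f.png",np.hstack([a,c])[:,:,::-1])
E
```

```text
time_s: 7.45
position: [577.0, -220.4, 156.7]
tool_rot: [[-0.976, -0.219, -0.005], [-0.219, 0.976, 0.003], [0.004, 0.004, -1.0]]
force: [1.1, -0.4, -0.6]
opening: 0.4
grip_force: 0.0
time_s: 8.25
position: [383.0, -265.1, 238.9]
tool_rot: [[-0.976, -0.218, 0.001], [-0.218, 0.976, -0.0], [-0.001, -0.0, -1.0]]
force: [-0.0, -0.7, 0.3]
opening: 0.3
grip_force: 0.0
```

View pics/f.png

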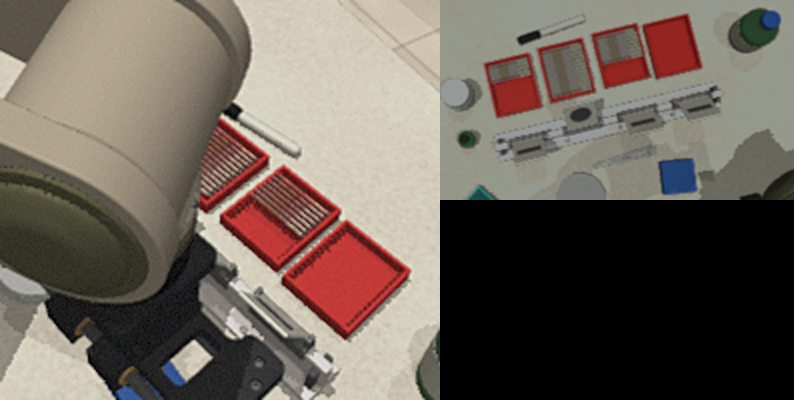

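The top view shows bars on tags 1, 3 and 4 and the disc only on tag 2, in front of the full tray. The trays and bystanders haven't moved and the arm is clear.

```bash
python3 -c "
from workcell import env
print(env.close_job())"
```

```text
the job is handed in; nothing more can be done
None
```

The job is done and handed in: only the tag in front of the full tray (second from left) shows its disc and the other three show the bar, after pushing over the leftmost and rightmost tags.

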